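Close a culture chamber and bar its cover

ROBOT

A 7-joint arm with a two-finger parallel gripper is mounted at the origin on the work surface. World frame = base frame: x ahead of the robot, y to its left, z up, the work surface at z = 0. Lengths are in m, angles in rad, forces in N, time in s.
With the tool pointing down it reaches from about 0.4 to 0.9 m from the base axis. Payload 5.6 kg.
Tool frame: the origin (TCP) lies midway between the tips of the shut fingers; the grasp point (between the pads) lies 19 mm behind it; z points along the fingers, y is the line along which they close (so a half turn about z gives the same grasp; the last joint's range is limited). The gripper opens to 92 mm and grips with 3 to 60 N. Pads are 20 mm wide; open, the fingers measure 128 mm over their backs; the gripper's body (75 mm by 189 mm) begins 69 mm behind the grasp point.
Start: joints at [-1.244, 0.468, -0.012, 1.603, 0.006, 1.071, -0.056], TCP at [0.235, 0.606, 0.215] pointing down, gripper open.
Joint ranges: [-2.53, 2.53], [-0.31, 2.02], [-1.57, 1.55], [0.28, 2.44], [-1.29, 4.43], [0.15, 1.84], [-2.92, 2.92]. Speed limits (rad/s): [2.57, 2.57, 3.14, 3.14, 3.14, 3.14, 3.14].

INTERFACE

Orientations are given as a 3x3 rotation matrix whose columns are the frame's x, y, z axes.
In Python, from station import env, effector, solver, viewer, workorder, search_frame, tip_of gives the robot as it stands. Calls block until the motion is done:
- env.reach(position, orientation): joint-space move of the TCP to a pose.
- env.movel(position, frame=None, rate=0.15): straight line of the TCP; frame=None keeps the orientation; rate is the mean speed in m/s.
- env.goto_joints(angles): joint-space move.
- effector.release() and effector.grasp(squeeze=None): open the fingers fully, or close them until they stop; squeeze is the grip in N (None keeps the last).
- env.pause(seconds).
- solver.inverse_kinematics(position, orientation): joint angles nearest the present ones, or None.
- env.sense(): the state.
- viewer.read_camera(name): name is "scene" or "top"; returns (picture, depth): 384x512x3 uint8, red, green, blue; 384x512 float32, m along the optical axis (not along the pixel's ray), 0 where there is no reading.
- viewer.camera_info(name): a dict with "intrinsics" (3x3 intrinsics, pixels), "eye" and "rotation" of the camera in the world. Camera axes: x right, y up, looking along -z (the intrinsics and any distortion apply to the point x, -y, -z); pixel columns grow to the right and rows downward; lengths in m; the calibration is good to about 2 mm. A picture is of the moment at which its call begins. camera_info takes no time and is no camera call.
A pose or a line that the arm cannot do raises env.PlanningError and nothing moves.
- workorder.finish_job(): hands the job in; it is judged then, once.
Trained networks look in the newest picture that a camera, given by its name, has taken for a name from the list of things; names that differ only in an ending like _2 or _b are one class to them, and where a whole thing is asked for, a point or a joint stands for the part that bears it (a point fixed in the world has none). Each returns a list of dicts, best first, with "score" (0 to 1); they miss things now and then, are a little off and sometimes report something else, mostly with a low value. They report only what shows in the picture. A call takes as long as a camera call. They do not tell look-alikes from the thing itself.
- search_frame(camera, name): "at" ([x, y, z] in m, in world coordinates, good to about 4 mm: the middle of the surface that is visible of it).
- tip_of(camera, name): "at" ([x, y, z] in m, in world coordinates, good to about 4 mm: a listed point, or the origin of a listed thing).
The state is a dict: "t": time; "joint_positions": joint angles; "joint_velocities": joint speeds; "tau": joint torques, N m; "ee_pos": TCP position; "tcp_rot": TCP orientation; "wrist_force": force on the tool from outside, world axes, zero at the start; "moment": the same for the moment, N m; "gripper_width": finger opening in m; "grasp_force": force on a finger pad.
Only numpy, scipy, OpenCV 4.12 (cv2) and the standard library are available. Lean on these libraries where they do the work, as an engineer would, in place of code of your own. Each camera call takes 0.05 s, during which the arm holds its last target. There are 200 camera calls.

TASK

Push the blue cover disc across the white unit's deck until it drops into the round chamber opening and sits flat on the rim; slide it, do not lift it off the deck. Then take the aluminium bar by its green middle and lower it, without dropping it, across the closed chamber so that it lies level in both black saddles, about equally long on both sides. Leave the dish, the jar and the cartridge block where they are.

Things in the scene. Friction and masses are not known exactly. Their poses are not given: they have to be found in the camera images.
- unit: White culture unit, fixed flat box; place and yaw vary. Origin: on the round chamber's axis, at table height; z up. Its deck (top face, 54 mm up) spans x -105 to +145, y -250 to +75 mm from there. Two black saddles on it at x -75 and +75, y 0. Low fixed fittings (blue, violet, black; up to 24 mm high) on it within x 105 to 140, y -225 to -70 mm.
- rim (a point): Centre of the chamber at rim height: 46 mm above the table, 8 mm below the deck. Axes as the unit's. The opening is a round recess in the deck, 102 mm across and 8 mm deep; at its bottom a flat ring-shaped rim, 9 mm wide, surrounds a red-floored well 84 mm across, crossed by three grey webs flush with the rim. The seated cover's origin lies at this point.
- saddle_near (a point): Middle of the floor of the black saddle on the unit's -x side, 59 mm above the table, 5 mm above the deck. Each saddle is a trough along the unit's x, 24 mm long, about 24 mm wide at the floor and 33 mm at the top of its two slanted cheeks, which end 22 mm above the deck.
- saddle_far (a point): The same point of the other black saddle, at the unit's +x side, 150 mm from the first.
- cover: Loose blue plastic disc with a thin white ring on top, 96 mm in diameter, 10 mm thick, about 110 g; too wide to grip. Origin: centre of its underside, z up. It starts lying flat on the deck, on the unit's -y side, 145 to 175 mm from the chamber. Seated, it stands 2 mm proud of the deck.
- bar: Loose straight aluminium bar 200 x 20 x 16 mm (x, y, z), about 180 g, its middle 60 mm green. Origin: centre of its underside; x along the bar, z up. It starts lying on the table to the left or the right of the unit, roughly along x. In the saddles its underside is 5 mm above the deck, 3 mm above the seated cover.
- dish: Bystander: closed round culture dish, 90 mm across, 14 mm high, white edge, yellow inside; on the table, left if the bar is right and the other way round. Origin: centre of its underside.
- reagent: Bystander: amber jar, 50 mm across, 85 mm high, on the table at the far left or far right. Origin: centre of its underside.
- cartridge: Bystander: black cartridge block 50 x 75 x 38 mm, on the table at the far right or far left, across from the jar. Origin: centre of its underside.
Not all that is in view belongs to the job. What is meant by the cover is not brown or orange, and is the larger of those in its own colour.

How it is judged:
On the way, in this order (a step that is already met when the one before it is completed fails the run):
1. the cover has dropped into the recess and sits flat on the rim (horizontal distance between cover and rim below 0.005 m and z of cover in the frame of rim between -0.003 and 0.002 m and angle between cover's own z axis and vertical below 0.03 rad), for 0.2 s.
2. the bar lies level in both saddles across the seated cover (all of step 1 and x of bar in the frame of rim between -0.015 and 0.015 m and y of bar in the frame of rim between -0.007 and 0.007 m and z of bar in the frame of rim between 0.01 and 0.0155 m and angle between bar's own z axis and vertical below 0.04 rad and angle between the x axis of bar and the x axis of unit, either way round below 0.08 rad), for 0.2 s.
At the end, for the whole second after the job is handed in: Cover flat on the rim: within 5 mm sideways, at most 2 mm high, tilt under 0.03 rad. Bar in both saddles: underside 10 to 15.5 mm above the rim (nominal 13), within 7 mm across and 15 mm along of the middle, tilt under 0.04 rad, within 0.08 rad of the unit's x. Both at rest (all of step 2 and linear speed of each of bar, cover below 0.02 m/s); the robot touches nothing.
It fails at once if the cover is lifted more than 30 mm off the deck (z of cover in the frame of rim above 0.038 m).
It fails at once if the bar is let go over the chamber more than 30 mm above its place in the saddles (contact force between bar and the fingers below 0.1 N and z of bar in the frame of rim above 0.043 m and horizontal distance between bar and rim below 0.12 m).
It fails at once if the dish is moved more than 25 mm or tipped (distance of dish from where it was at the start of the episode above 0.025 m or angle between dish's own z axis and vertical above 0.3 rad).
It fails at once if the jar is moved more than 25 mm or tipped (distance of reagent from where it was at the start of the episode above 0.025 m or angle between reagent's own z axis and vertical above 0.3 rad).
It fails at once if the cartridge block is moved more than 25 mm or tipped (distance of cartridge from where it was at the start of the episode above 0.025 m or angle between cartridge's own z axis and vertical above 0.3 rad).
It also fails if it takes over 56 s, if anything falls off the work surface, if the arm or the gripper's body presses on something with over 40 N, if the wrist force passes 120 N, or if a joint passes its speed limit or range.

## Working session

There is one attempt and no reset: what is moved stays moved. The work goes in short steps, each a Python script; the robot and the scene stay as the last script left them, time stands still between calls to the robot, and variables do not carry over. Pictures are saved under pics/ and viewed, at most 10 in all, crops included, and the job is handed in when it is done.

```bash
mkdir -p pics; ls; cat > h.py <<'E'
import numpy as np, cv2
from station import env, effector, solver, viewer, workorder, search_frame, tip_of
def snap(c,fn=None):
    p,d=viewer.read_camera(c)
    if fn: cv2.imwrite('pics/'+fn,p[:,:,::-1])
    return p,d
def cloud(c,d):
    i=viewer.camera_info(c);K=np.array(i['intrinsics']);R=np.array(i['rotation']);e=np.array(i['eye'])
    v,u=np.mgrid[:d.shape[0],:d.shape[1]]
    P=np.stack([(u-K[0,2])/K[0,0]*d,-(v-K[1,2])/K[1,1]*d,-d],-1)
    return P@R.T+e
E
python3 - <<'E'
from h import *
print(env.sense()['t'])
for c in ('top','scene'):
    p,d=snap(c,c+'0.png'); i=viewer.camera_info(c); print(c,i)
    for n in ['unit','rim','saddle_near','saddle_far','cover','bar','dish','reagent','cartridge']:
        print(n,[(np.round(r['at'],3).tolist(),round(r['score'],2)) for r in tip_of(c,n)[:3]])
np.save('/tmp/d.npy',d)
print(env.sense()['t'])
E
```

```text
pics
0.0
top {'intrinsics': array([[372.62600919,   0.        , 260.19438615],
       [  0.        , 372.62600919, 192.97975299],
       [  0.        ,   0.        ,   1.        ]]), 'eye': array([ 0.34858297, -0.00961704,  0.93722165]), 'rotation': array([[ 0.13245975,  0.96792028, -0.21350585],
       [-0.99118349,  0.13002668, -0.02546281],
       [ 0.00311549,  0.21499627,  0.9766099 ]])}
unit [([0.525, 0.053, 0.002], 0.66)]
rim [([0.527, 0.047, 0.042], 0.77), ([0.684, 0.347, -0.004], 0.75)]
saddle_near [([0.451, 0.063, 0.063], 0.69)]
saddle_far [([0.6, 0.036, 0.056], 0.68)]
cover [([0.311, 0.151, -0.006], 0.9), ([0.3, -0.183, 0.001], 0.88), ([0.475, -0.09, 0.056], 0.84)]
bar [([0.453, -0.341, -0.002], 0.87), ([0.447, 0.355, 0.002], 0.53)]
dish [([0.447, 0.352, -0.002], 0.7), ([0.476, -0.089, 0.054], 0.56)]
reagent [([0.684, 0.344, -0.005], 0.94)]
cartridge [([0.668, -0.368, 0.003], 0.56)]
scene {'intrinsics': array([[411.29138736,   0.        , 252.84467555],
       [  0.        , 411.29138736, 193.74308265],
       [  0.        ,   0.        ,   1.        ]]), 'eye': array([1.03919948, 0.40674268, 1.08044128]), 'rotation': array([[-0.62791468, -0.66124838,  0.41045552],
       [ 0.77823714, -0.53913528,  0.32199395],
       [ 0.00837308,  0.52161646,  0.853139  ]])}
unit [([0.527, 0.052, 0.0], 0.91)]
rim [([0.524, 0.05, 0.049], 0.7), ([0.452, 0.067, 0.06], 0.67)]
saddle_near [([0.453, 0.061, 0.059], 0.79)]
saddle_far [([0.599, 0.037, 0.059], 0.67)]
cover [([0.772, -0.064, -0.001], 0.8), ([0.306, 0.153, -0.001], 0.61), ([0.474, -0.094, 0.05], 0.59)]
bar [([0.452, -0.339, 0.0], 0.61)]
dish [([0.447, 0.357, 0.001], 0.85)]
reagent [([0.686, 0.347, -0.0], 0.79), ([0.475, -0.094, 0.054], 0.46)]
cartridge [([0.672, -0.375, 0.002], 0.63)]
1.0
```

View pics/top0.png

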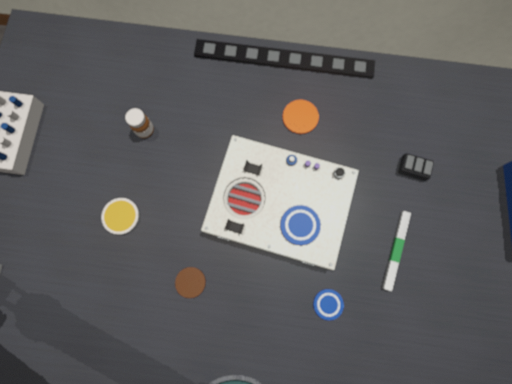

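View pics/scene0.png

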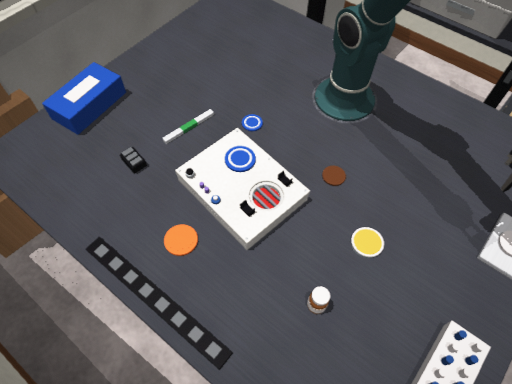

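Top view: the cover is the big blue disc on the deck at about (300,225), the chamber at (244,198), saddles at (253,168) and (235,227), and the green bar middle at (398,250). The small blue disc at (329,304) and the orange and brown discs are decoys. The scene view agrees. Next I measure with depth and colour.

```bash
cat >> h.py <<'E'
def proj(c,P):
    i=viewer.camera_info(c);K=np.array(i['intrinsics']);R=np.array(i['rotation']);e=np.array(i['eye'])
    q=(np.atleast_2d(P)-e)@R; q=q*[1,-1,-1]; q=q@K.T; return q[:,:2]/q[:,2:]
def onplane(c,uv,z):
    i=viewer.camera_info(c);K=np.array(i['intrinsics']);R=np.array(i['rotation']);e=np.array(i['eye'])
    uv=np.atleast_2d(uv).astype(float); r=np.c_[(uv[:,0]-K[0,2])/K[0,0],-(uv[:,1]-K[1,2])/K[1,1],-np.ones(len(uv))]@R.T
    return e+r*((z-e[2])/r[:,2])[:,None]
def measure(c,p,zc=0.064,verbose=1):
    hsv=cv2.cvtColor(p,cv2.COLOR_RGB2HSV).astype(int); H,S,V=hsv[...,0],hsv[...,1],hsv[...,2]
    def blob(m,near,z):
        n,l,s,ce=cv2.connectedComponentsWithStats(m.astype(np.uint8)); uv=proj(c,near)[0]
        k=[i for i in range(1,n) if s[i,4]>12 and np.hypot(*(ce[i]-uv))<40]
        if not k: return None
        k=max(k,key=lambda i:s[i,4]); return l==k
    def pts(m,z): v,u=np.nonzero(m); return onplane(c,np.c_[u,v],z)
    out={}
    blue=(H>100)&(H<130)&(S>120)&(V>60)
    return hsv,blob,pts,blue
E
python3 - <<'E'
from h import *
for c in ('top','scene'):
    p,d=snap(c); hsv,blob,pts,blue=measure(c,p); H,S,V=[hsv[...,i] for i in range(3)]; C=cloud(c,d)
    # cover: ellipse via hull of blue on plane z=.064
    m=blob(blue,[.475,-.09,.064],0)
    if m is not None:
        cn=max(cv2.findContours(m.astype(np.uint8),cv2.RETR_EXTERNAL,cv2.CHAIN_APPROX_NONE)[0],key=len)[:,0]
        q=onplane(c,cn,.064)[:,:2].astype(np.float32); (x,y),r=cv2.minEnclosingCircle(q); print(c,'cover',x,y,r, 'z',np.median(C[m][:,2]))
    red=((H<8)|(H>172))&(S>130)&(V>80)
    uv=proj(c,[.526,.05,.046])[0]; v,u=np.nonzero(red); k=np.hypot(u-uv[0],v-uv[1])<35
    q=C[v[k],u[k]]; print('red n',k.sum(),'z',np.median(q[:,2]))
    g=blob((H>45)&(H<85)&(S>100)&(V>50),[.453,-.34,.016],0); q=pts(g,.016)[:,:2]; print('green',q.mean(0),'range',np.ptp(q,axis=0))
    # whole bar by height and location
    b=(C[...,2]>.008)&(C[...,2]<.03)&(np.hypot(C[...,0]-.453,C[...,1]+.34)<.13)&(V>60)
    n,l,s,ce=cv2.connectedComponentsWithStats(b.astype(np.uint8)); k=l==(1+np.argmax(s[1:,4])); v,u=np.nonzero(k)
    Q=onplane(c,np.c_[u,v],.016)[:,:2].astype(np.float32); print('bar',cv2.minAreaRect(Q), 'z',np.median(C[k][:,2]))
    # deck outline
    b=(abs(C[...,2]-.054)<.006)&(np.hypot(C[...,0]-.51,C[...,1]+.035)<.25)
    n,l,s,ce=cv2.connectedComponentsWithStats(b.astype(np.uint8)); k=l==(1+np.argmax(s[1:,4])); v,u=np.nonzero(k)
    Q=onplane(c,np.c_[u,v],.054)[:,:2].astype(np.float32); R=cv2.minAreaRect(Q); print('deck',R,'z',np.median(C[k][:,2]))
    for n in ('rim','saddle_near','saddle_far','bar','cover'):
        print(n,[np.round(r['at'],4).tolist() for r in tip_of(c,n)[:3]])
E
```

```text
top cover 0.47666406631469727 -0.0903039276599884 0.02610916458070278 z 0.06448425717685419
red n 300 z 0.031146873708181755
green [ 0.45380451 -0.33584181] range [0.05533475 0.03004088]
bar ((0.4550441801548004, -0.3368830680847168), (0.023437898606061935, 0.20008961856365204), 79.420166015625) z 0.016308719586178078
deck ((0.5327982902526855, -0.03859880566596985), (0.325021356344223, 0.2521747350692749), 81.24799346923828) z 0.05416657854595397
rim [[0.5235, 0.0497, 0.0408]]
saddle_near [[0.4494, 0.0611, 0.06]]
saddle_far [[0.5989, 0.0402, 0.0598]]
bar [[0.4534, -0.3391, 0.0002]]
cover [[0.7731, -0.0707, 0.001], [0.4744, -0.0911, 0.053], [0.3026, -0.1853, -0.0025]]
scene cover 0.47679200768470764 -0.08783690631389618 0.048347536474466324 z 0.06371897578621843
red n 229 z 0.03128566796025156
green [ 0.45392153 -0.33220588] range [0.06072236 0.03688052]
bar ((0.45363956689834595, -0.33518263697624207), (0.028872095048427582, 0.20120087265968323), 79.47103118896484) z 0.015148494260750156
deck ((0.5313549637794495, -0.038067370653152466), (0.32790127396583557, 0.2529391050338745), 81.28485107421875) z 0.05407390628825759
rim [[0.5228, 0.0539, 0.0492]]
saddle_near [[0.452, 0.0627, 0.0593]]
saddle_far [[0.6012, 0.0382, 0.0596]]
bar [[0.454, -0.3427, 0.0041]]
cover [[0.7728, -0.0626, -0.0029], [0.4743, -0.0941, 0.0568], [0.3092, 0.1549, -0.003]]
```

```bash
cat >> h.py <<'E'
RIM=np.array([.5255,.0507]); YAW=-.1527
def down(ax):
    x=np.array([np.cos(ax),np.sin(ax),0]); z=np.array([0,0,-1.]); return np.c_[x,np.cross(z,x),z]
def best(pos,ax):
    c=[]
    for a in (ax,ax+np.pi):
        q=solver.inverse_kinematics(np.array(pos),down(a))
        if q is not None: c.append((abs(q[6]),a,q))
    c.sort(key=lambda t:t[0]); print([(round(t[1],2),np.round(t[2],2).tolist()) for t in c]); return down(c[0][1])
def cover(c,near,z=.064):
    p,d=snap(c); hsv,blob,pts,blue=measure(c,p); uv=proj(c,[*near,z])[0]
    n,l,s,ce=cv2.connectedComponentsWithStats(blue.astype(np.uint8)); v,u=np.nonzero(blue)
    P=onplane(c,np.c_[u,v],z)[:,:2]; k=np.hypot(*(P-near).T)<.062
    (x,y),r=cv2.minEnclosingCircle(P[k].astype(np.float32)); print(c,'cover',round(x,4),round(y,4),'r',round(r,4),'n',k.sum()); return np.array([x,y])
E
python3 - <<'E'
from h import *
for c in ('top','scene'): cover(c,[.476,-.090])
C=np.array([.476,-.0895]); dv=RIM-C; L=np.hypot(*dv); u=dv/L; print(L)
st=C-u*.085
R=best([*st,.15],np.arctan2(u[1],u[0]))
effector.grasp(10)
print(env.sense()['t'],env.sense()['gripper_width'])
env.reach(np.array([*st,.15]),R)
env.movel([*st,.0575],rate=.1); s=env.sense(); print(s['t'],s['ee_pos'],s['wrist_force'])
g=RIM-u*(.045+.058); env.movel([*g,.0575],rate=.08)
s=env.sense(); print(s['t'],s['ee_pos'],s['wrist_force'],g)
for c in ('top','scene'): cover(c,RIM-u*.045)
snap('scene','s1.png')
E
```

```text
top cover 0.4755 -0.0898 r 0.0447 n 599
scene cover 0.4768 -0.0878 r 0.0483 n 443
0.148681841527471
[(np.float64(1.23), [-0.42, 0.34, 0.86, 2.11, -0.35, 0.83, 0.31]), (np.float64(4.37), [-0.72, 0.63, 1.36, 2.12, -0.74, 1.01, -2.44])]
3.0417 0.0008808325200449363
6.9583 [ 0.4480792  -0.16983612  0.05792472] [-0.57206563  0.37046808  0.64218741]
8.7417 [ 0.49110067 -0.04662869  0.05750412] [-0.24626765  0.31017789 -0.10813384] [ 0.49120866 -0.04642417]
top cover 0.0 0.0 r 0.0 n 0
scene cover 0.5124 0.0096 r 0.0494 n 524
```

View pics/s1.png

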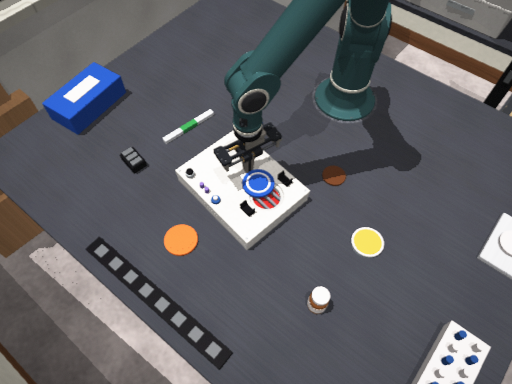

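The cover is on the pusher's line, about 45 mm short of the chamber at (258,184). I carry on pushing.

```bash
python3 - <<'E'
from h import *
C=np.array([.476,-.0895]); u=(RIM-C)/np.hypot(*(RIM-C))
env.movel([*(RIM-u*.0575),.0572],rate=.05); s=env.sense(); print(s['t'],s['ee_pos'],s['wrist_force'])
env.pause(.2)
cover('scene',RIM,.056); env.movel([*(RIM-u*.085),.0575],rate=.15);env.movel([*(RIM-u*.11),.15],rate=.2)
c=cover('scene',RIM,.056)
p,d=snap('scene'); P=cloud('scene',d); k=np.hypot(P[...,0]-RIM[0],P[...,1]-RIM[1])<.042
A=np.c_[P[k][:,:2]-RIM,np.ones(k.sum())]; print('plane',np.linalg.lstsq(A,P[k][:,2],rcond=None)[0])
cv2.imwrite('pics/s2.png',cv2.resize(p[120:270,170:330,::-1],None,fx=4,fy=4)); print(env.sense()['t'])
E
```

```text
9.95 [ 0.50621647 -0.00377041  0.05718119] [ 0.53583399 -0.65345654 -0.0188932 ]
scene cover 0.5254 0.0518 r 0.0488 n 532
scene cover 0.5256 0.0524 r 0.0484 n 532
plane [ 3.76615555e-03 -1.21185965e-06  5.63952864e-02]
11.2583
```

View pics/s2.png

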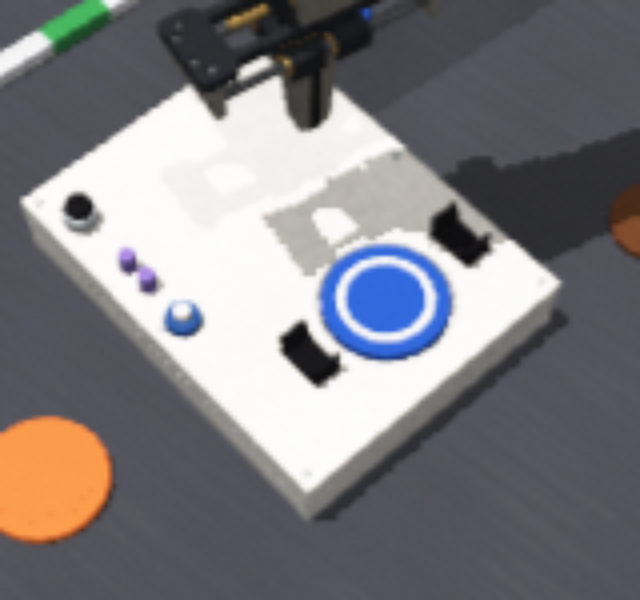

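The cover is seated: its top is at 56.4 mm and flat, level with the recess at crop (385,300). Now the bar.

```bash
python3 - <<'E'
from h import *
B=np.array([.4543,-.3375]); by=np.radians(-10.6)
R=best([*B,.15],by); best([*RIM,.15],YAW)
env.movel([*env.sense()['ee_pos'][:2],.2],rate=.25)
env.reach(np.array([*B,.12]),R); effector.release(); print(env.sense()['t'])
for c in ('scene',):
    p,d=snap(c); hsv=measure(c,p)[0]
env.movel([*B,.03],rate=.15); env.movel([*B,.0045],rate=.05); s=env.sense(); print(s['t'],s['ee_pos'],s['wrist_force'])
effector.grasp(25); s=env.sense(); print(s['gripper_width'],s['grasp_force'],s['t'])
env.movel([*B,.2],rate=.2); s=env.sense(); print(s['gripper_width'],s['grasp_force'],s['wrist_force'],s['t'])
p,d=snap('scene','s3.png')
hsv,*_=measure('scene',p)
E
```

```text
[(np.float64(-0.19), [-0.22, 0.63, 1.11, 1.92, -0.67, 1.02, -0.57]), (np.float64(2.96), [0.2, 0.43, 0.48, 1.89, -0.25, 0.88, 2.19])]
[(-0.15, [-1.02, 0.58, 1.15, 2.01, -0.65, 0.98, -1.26]), (2.99, [-0.49, 0.35, 0.4, 1.98, -0.18, 0.84, 1.43])]
14.125
15.5833 [ 0.45417808 -0.33766107  0.00441772] [ 0.33809564  0.00386901 -0.16221963]
0.01981499643519094 24.999955594539642 16.6667
0.019923037570413048 24.999659657478333 [ 0.2138445  -0.17271898 -2.10240301] 17.7917
```

View pics/s3.png

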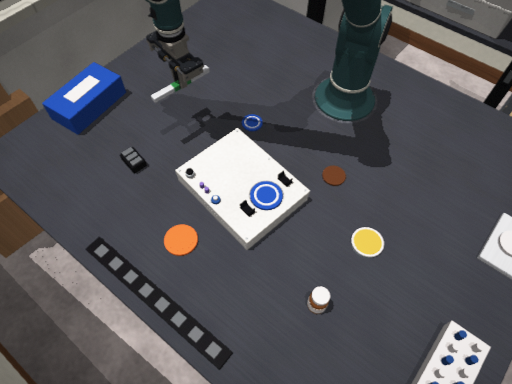

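Bar held at its middle at (181,87). I move it over the chamber.

```bash
python3 - <<'E'
from h import *
env.reach(np.array([*RIM,.2]),down(YAW)); s=env.sense(); print(s['t'],s['ee_pos'],s['grasp_force'])
env.movel([*RIM,.1],rate=.12)
w0=env.sense()['wrist_force']
p,d=snap('scene'); P=cloud('scene',d); b=(P[...,2]>.09)&(P[...,2]<.125)&(np.hypot(P[...,0]-RIM[0],P[...,1]-RIM[1])<.13)
hsv=measure('scene',p)[0]; m=b&(hsv[...,1]<60)&(hsv[...,2]>110); v,u=np.nonzero(m); Q=onplane('scene',np.c_[u,v],.1116)[:,:2]
ux=np.array([np.cos(YAW),np.sin(YAW)]); t=(Q-RIM)@ux; print('bar ends along',t.min(),t.max(),len(t)); print('lat',np.median((Q-RIM)@[-ux[1],ux[0]]))
for z in (.08,.072,.068,.066): 
    env.movel([*RIM,z],rate=.04); s=env.sense(); print(z,s['t'],s['wrist_force']-w0,s['moment'])
p,d=snap('scene'); cv2.imwrite('pics/s4.png',cv2.resize(p[120:270,170:330,::-1],None,fx=4,fy=4))
E
```

```text
19.3083 [0.52560416 0.04927233 0.2001468 ] 24.999567568302155
bar ends along -0.10170931235054849 0.10068453326788616 246
lat 0.0023509653963222537
0.08 20.9917 [ 0.933141    1.86100114 -0.08854186] [ 0.02399508  0.18798762 -0.07464632]
0.072 21.3417 [ 1.78864471 -0.35954905  0.59997554] [-0.00558089  0.09233608 -0.02129351]
0.068 21.5917 [ 1.33422955 -0.55171898  0.66447803] [-0.00073002  0.15833992 -0.0021875 ]
0.066 21.8417 [ 0.23795    -0.43236195  0.05833062] [-0.00565912  0.11567484  0.00761962]
```

View pics/s4.png

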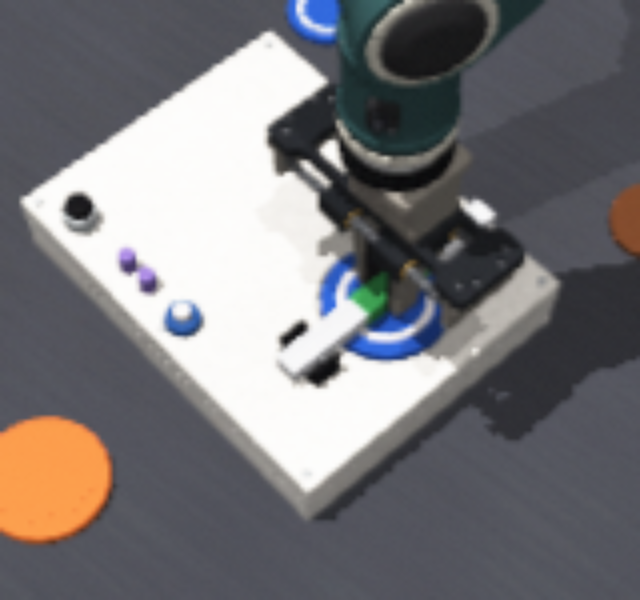

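The bar lies between the far saddle's cheeks at crop (310,350), with no sign of contact in the forces. I set it down.

```bash
python3 - <<'E'
from h import *
w0=env.sense()['wrist_force']
for z in (.0645,.0636,.063,.0625):
    env.movel([*RIM,z],rate=.02); env.pause(.1); f=env.sense()['wrist_force']-w0; print(z,f)
    if f[2]>1.5: break
effector.release(); env.pause(.2)
e=env.sense()['ee_pos']; env.movel([*e[:2],.12],rate=.08); env.movel([*e[:2],.2],rate=.2)
env.reach(np.array([.42,-.2,.25]),down(YAW)); env.pause(.2); print(env.sense()['t'])
for c in ('top','scene'):
    p,d=snap(c,c+'5.png'); P=cloud(c,d); hsv=measure(c,p)[0]
    L=(P[...,:2]-RIM)@np.array([[np.cos(YAW),-np.sin(YAW)],[np.sin(YAW),np.cos(YAW)]])
    m=(P[...,2]>.068)&(P[...,2]<.085)&(abs(L[...,1])<.03)&(abs(L[...,0])<.13)&((hsv[...,2]>110)|(hsv[...,1]>100))&(hsv[...,2]>60)
    v,u=np.nonzero(m); Q=onplane(c,np.c_[u,v],.075)[:,:2]; q=(Q-RIM)@np.array([[np.cos(YAW),-np.sin(YAW)],[np.sin(YAW),np.cos(YAW)]])
    print(c,'x',q[:,0].min(),q[:,0].max(),'y',np.median(q[:,1]),'yaw',np.polyfit(q[:,0],q[:,1],1)[0],'z fit',np.polyfit(q[:,0],P[m][:,2],1))
cv2.imwrite('pics/s5.png',cv2.resize(p[120:270,170:330,::-1],None,fx=4,fy=4))
E
```

```text
0.0645 [ 0.37150296  1.2188035  -0.31982296]
0.0636 [ 0.14367083  0.13083086 -0.42634408]
0.063 [-1.43515308  0.63269343  6.98808878]
26.9667
top x -0.0997254867879158 0.10028113799049068 y -1.511631219317448e-05 yaw -0.0001564496967963566 z fit [0.00122876 0.0748587 ]
scene x -0.10235928966931176 0.10006048698875554 y 0.0004581470557399914 yaw 0.005626996626659006 z fit [-0.00316743  0.07444348]
```

View pics/s5.png

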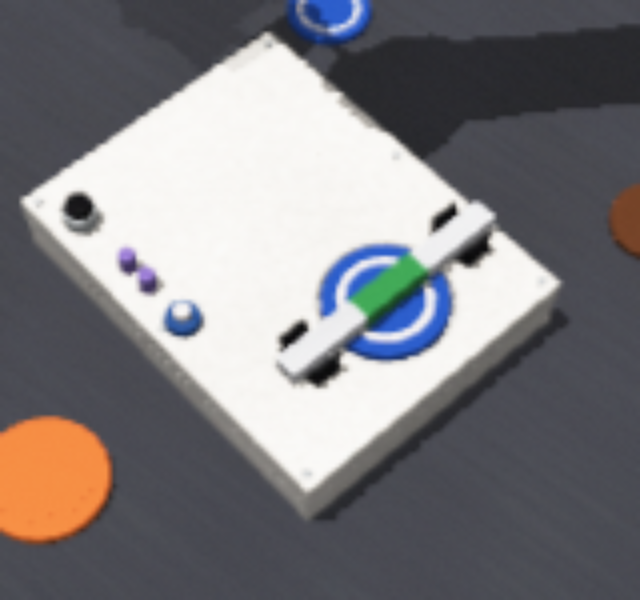

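The bar lies level and centred in both saddles, at crop (310,350) and (465,230), across the seated cover. Its top is at 75 mm, as it should be.

```bash
python3 -c "
from h import *
print(workorder.finish_job())"
```

```text
the job is handed in; nothing more can be done
None
```

I handed the job in at about 27 s of robot time: the cover is seated flat on the rim and the bar lies level and centred in both saddles by the last camera check; the dish, jar and cartridge block were left alone, and no verdict was shown.

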